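# Level the counter scanner and show it a carton

### The arm

A 6-joint arm with a two-finger parallel gripper is mounted at the origin on the work surface. World frame = base frame: x ahead of the robot, y to its left, z up, the work surface at z = 0. Lengths are in m, angles in rad, forces in N, time in s.
With the tool pointing down it reaches from about 0.35 to 0.925 m from the base axis. Payload 6.4 kg.
Tool frame: the origin (TCP) lies at the very end of the fingers, on their centre line; the grasp point (between the pads) lies 19 mm behind it; z points along the fingers, y is the line along which they close (so a half turn about z gives the same grasp; the last joint's range is limited). The gripper opens to 85 mm and grips with 20 to 120 N. Pads are 22 mm wide; open, the fingers measure 114 mm over their backs; the gripper's body (76 mm by 85 mm) begins 54 mm behind the grasp point. The pads swing forward as they close: fully open they stand 13 mm farther back than shut.
Start: joints at [1.174, 0.245, 1.558, -0, 1.339, -0.174], TCP at [0.144, 0.634, 0.231] pointing down, gripper open.
Joint ranges: [-3.13, 3.13], [-1.02, 2.26], [0.13, 2.54], [-0.95, 4.09], [0.21, 2.88], [-2.74, 2.74]. Speed limits (rad/s): [2.57, 2.57, 3.14, 3.14, 3.14, 3.14].

### API

Orientations are given as a rotation vector (axis times angle).
In Python, from plant import ctrl, eyes, look_for gives the robot as it stands.
- The arm moves only by the shell command python3 -m crank 'ROWS' [OPENING] [FORCE]. ROWS is JSON, a list of rows, each a list of 2 entries, a list of its own where there are three numbers: the shift along the tool's x, y, z as a fraction of full scale, then the turn, a rotation vector about the tool's x, y, z as a fraction of full scale. In form: [[[tx, ty, tz], [wx, wy, wz]], ...]. A call has 1 to 10 rows; each row is the pose to reach, as a shift and turn from the pose commanded when the call began, along the tool's axes at that moment; what a row does not reach only later rows make up. Full scale, the value 1, is 30 cm for a shift and 90 degrees for a turn. A row lasts 1/12 s, in which the tool goes at most 41.7 mm and 7.16 degrees, less where a joint would pass 70% of its speed; a pose out of reach is approached as far as the arm can. A call with a number of a shift or a turn outside -1 to 1 is refused whole. A call with a gripper value outside its range is refused whole. OPENING is the opening, from -1 (shut) to 1 (fully open), set as the call begins (- or left out, the last holds). The fingers move at their own pace and stop on an object; FORCE is the grip in N (left out, the last holds). Time passes only in rows, so rows that repeat a pose let the fingers close. It gives the time, the measured TCP pose, the force, the opening and the grip force at its end, in the units of the state.
- ctrl.get_obs(): the state, without advancing time (a new reading comes with each control period).
- eyes.snapshot(name): name is "scene" or "top" or "wrist"; returns a dict with "color" (420x560x3 uint8, red, green, blue), "vertical_fov" (degrees; the focal length in pixels is half the picture's height over the tangent of half this angle, whatever the lens; pixels are square), "cx", "cy" (the principal point, pixels), "camera_from_world" (4x4, takes a point from world to camera coordinates). Camera axes: x right, y down, z forward; pixel columns grow to the right and rows downward; lengths in m; the calibration is good to about 2 mm. A picture is of the moment at which its call begins. There is no depth.
- ctrl.sign_off(): hands the job in; it is judged then, once.
Trained networks look in a picture, given as the dict that the camera call returned (one of the last four; its "shot" number tells which), for a name from the list of things; names that differ only in an ending like _2 or _b are one class to them, and where a whole thing is asked for, a point or a joint stands for the part that bears it (a point fixed in the world has none). Each returns a list of dicts, best first, with "score" (0 to 1); they miss things now and then, are a little off and sometimes report something else, mostly with a low value. They report only what shows in the picture. A call takes as long as a camera call. They do not tell look-alikes from the thing itself.
- look_for(picture, label): "point" ([x, y, z] in m, in world coordinates, good to about 4 mm: the middle of the surface that is visible of it).
The state is a dict: "time_s": time; "q": joint angles; "joint_vel": joint speeds; "tau": joint torques, N m; "tool_pos": TCP position; "tool_rot": TCP orientation; "force": force on the tool from outside, world axes, zero at the start; "wrist_torque": the same for the moment, N m; "width": finger opening in m; "finger_force": force on a finger pad.
Only numpy, scipy, OpenCV 4.12 (cv2) and the standard library are available. Lean on these libraries where they do the work, as an engineer would, in place of code of your own. Each camera call takes 0.05 s, during which the arm holds its last target. There are 200 camera calls.

### The job

First turn the red levelling knob until the scanner's hinged platform sits level. Then pick the orange carton out of the blue tray and show it to the scanner: hold it upright in the air with its bar-code label squarely facing the scanner window, the label centred on the window and about 10 cm in front of it. Finish while still holding it there, still and touching nothing else; leave the platform level and the tin, jar and stamp where they are.

Things in the scene. Friction and masses are not known exactly. Their poses are not given: they have to be found in the camera images.
- window (a point): Centre of the dark red window (56 x 50 mm high) of the black bar-code scanner, a head 56 x 74 x 72 mm on a post at the platform's hinge end; platform level, the window centre is 150 mm and the head's top 188 mm above the counter. x points into the window (it looks along -x, to between the robot and its left), y along the platform away from the knob, z up. It leans with the platform.
- platform (a joint): Tilt of the hinged aluminium platform (54 x 250 x 8 mm) that carries the scanner, about a hinge below the scanner: 0 is level, positive (rad): knob end low, negative: knob end high. Starts at 0.11 to 0.21. Geared to the knob: each rad of clockwise knob turn, seen from above, lowers the value by 0.1 rad. Stays where the knob leaves it.
- level_knob (a joint): Angle of the red levelling knob on a fixed upright screw at the platform's low end, growing clockwise seen from above; range -2.3 to 0.8 rad, 0 where the platform is level. Takes about 0.1 N m, stays where left; needs 1.1 to 2.1 rad clockwise at first, so often two grasps.
- knob_grip (a point): Point to grip on the knob, on its upright axis, 115 mm above the counter. The knob is a bar 44 mm long and 14 mm thick, top 124 mm and foot 96 mm above the counter, on a disc of 40 mm diameter. x lies along the bar, y across it, z up. It turns in place, neither rising nor sinking, 190 mm from the scanner's post.
- stand: Fixed dark steel base plate of the scanner stand, 100 x 300 x 12 mm, on the counter; origin under its centre, y along its length towards the scanner end, the scanner looks along -x. Its position and yaw vary. Hinge axis at y = +95 mm, 65 mm up, screw at y = -95 mm.
- tray: Low blue tray, 270 x 260 mm, 30 mm high, walls and floor 5 mm thick, fixed on the counter; origin under its centre. The carton, tin and jar stand in it, in any order, about 140 mm apart.
- carton_center (a point): Centre of the upright orange carton, 44 mm thick (x), 60 wide (y), 110 high (z), 0.2 to 0.42 kg, rigid, on the tray floor (centre 60 mm above the counter). White label with black bars on the -x face only; a white strip above it folds 12 mm over the top edge, so that side shows from above. Grip across the 44 mm near the top, above the bars (65 mm from the foot).
- label (a point): Centre of the carton's bar-code, on its -x face, 45 mm above the carton's foot. Axes as the carton's: the label looks along -x, z up.
- tin: Green-banded tin, 66 mm diameter, 75 mm high, standing in the tray; origin under its centre. A bystander.
- jar: Jar with blue cap, 60 mm diameter, 85 mm high, standing in the tray; origin under its centre. A bystander.
- stamp: Red hand stamp, 36 mm diameter, 78 mm high, standing on the counter beyond the stand; origin under its centre. A bystander.
Things that resemble listed ones, but are neither listed nor needed, are in the scene too. Of the things shaped like the part that bears carton_center, the orange one is meant.

How it is judged:
By the outcome, as a careful person would: the job done as asked, in the order asked, and still so for the second after the job is handed in, while the arm keeps its last pose, push and grip.
It also fails if it takes over 72 s, if anything falls off the work surface, if the arm or the gripper's body presses on something with over 40 N, if the wrist force passes 120 N, or if a joint passes its speed limit or range.

## Working session

There is one attempt and no reset: what is moved stays moved. The work goes in short steps, Python scripts to look and compute and a shell command to move; the robot and the scene stay as the last step left them, time stands still between calls to the robot, and variables do not carry over. Pictures are saved under pics/ and viewed, at most 10 in all, crops included, and the job is handed in when it is done.

```bash
ls; mkdir -p pics; cat > h.py <<'E'
import numpy as np, cv2
from scipy.spatial.transform import Rotation as R
from plant import ctrl, eyes, look_for
def K(s):
    h=s["color"].shape[0]; f=h/2/np.tan(np.radians(s["vertical_fov"])/2)
    return f,s["cx"],s["cy"]
def proj(s,P):
    f,cx,cy=K(s); T=np.array(s["camera_from_world"]); p=T[:3,:3]@np.array(P)+T[:3,3]
    return np.array([cx+f*p[0]/p[2],cy+f*p[1]/p[2]])
def at_z(s,uv,z):
    f,cx,cy=K(s); T=np.array(s["camera_from_world"]); d=T[:3,:3].T@np.array([(uv[0]-cx)/f,(uv[1]-cy)/f,1]); o=-T[:3,:3].T@T[:3,3]
    return o+d*(z-o[2])/d[2]
def save(s,n,box=None,k=1):
    im=s["color"][:,:,::-1]
    if box: im=im[box[1]:box[3],box[0]:box[2]]
    cv2.imwrite("pics/"+n,cv2.resize(im,None,fx=k,fy=k,interpolation=cv2.INTER_CUBIC))
E
python3 - <<'E'
from h import *
np.set_printoptions(precision=3,suppress=True)
o=ctrl.get_obs(); print({k:np.round(v,3) for k,v in o.items()})
for c in ("scene","top"):
    s=eyes.snapshot(c); save(s,c+"1.png",k=1.4 if c=="top" else 1.4)
    T=np.array(s["camera_from_world"]);print(c,K(s),-T[:3,:3].T@T[:3,3])
    for n in "window level_knob knob_grip stand platform tray carton_center label tin jar stamp".split():
        for d in look_for(s,n)[:3]: print(n,round(d["score"],2),np.round(d["point"],3),proj(s,d["point"]).round())
E
```

```text
pics
{'time_s': np.float64(0.0), 'q': array([ 1.174,  0.246,  1.559,  0.   ,  1.339, -0.174]), 'joint_vel': array([ 0.002, -0.001,  0.   ,  0.   , -0.001, -0.001]), 'tau': array([  0.002, -42.95 , -32.615,   0.   ,   0.005,   0.   ]), 'tool_pos': array([0.143, 0.633, 0.23 ]), 'tool_rot': array([-0.349, -3.122,  0.003]), 'force': array([-0.006,  0.088,  0.872]), 'wrist_torque': array([ 0.003, -0.02 ,  0.017]), 'finger_force': np.float64(0.0), 'width': np.float64(0.085)}
scene (np.float64(386.6257278959622), 278.5642448498621, 212.23593421800282) [ 1.133 -0.598  0.646]
window 0.63 [ 0.635 -0.252  0.14 ] [204. 257.]
level_knob 0.73 [ 0.459 -0.177  0.113] [181. 220.]
knob_grip 0.72 [ 0.456 -0.18   0.11 ] [179. 221.]
stand 0.79 [ 0.628 -0.25   0.061] [208. 284.]
platform 0.59 [ 0.637 -0.253  0.142] [204. 257.]
tray 0.64 [0.613 0.317 0.003] [343. 194.]
carton_center 0.84 [0.788 0.098 0.072] [358. 230.]
carton_center 0.77 [0.648 0.051 0.071] [301. 219.]
carton_center 0.74 [0.644 0.217 0.076] [335. 190.]
label 0.95 [0.642 0.214 0.075] [334. 191.]
label 0.71 [0.643 0.046 0.07 ] [298. 219.]
la
[... 299 characters left out ...]
 [358. 214.]
level_knob 0.49 [ 0.451 -0.17   0.112] [345. 261.]
knob_grip 0.65 [ 0.452 -0.17   0.118] [346. 261.]
stand 0.86 [ 0.536 -0.207  0.036] [352. 230.]
stand 0.7 [0.485 0.236 0.089] [177. 252.]
platform 0.22 [ 0.451 -0.168  0.114] [345. 261.]
tray 0.9 [0.55  0.32  0.004] [154. 231.]
carton_center 0.97 [0.62  0.222 0.115] [182. 196.]
carton_center 0.81 [0.762 0.115 0.109] [225. 140.]
carton_center 0.8 [0.623 0.078 0.111] [241. 193.]
label 0.88 [0.626 0.221 0.113] [182. 194.]
label 0.88 [0.763 0.116 0.11 ] [225. 140.]
label 0.84 [0.619 0.075 0.107] [242. 195.]
tin 0.63 [0.575 0.361 0.08 ] [129. 217.]
jar 0.93 [0.486 0.237 0.089] [177. 252.]
stamp 0.46 [ 0.664 -0.36   0.034] [405. 181.]
```

View pics/scene1.png

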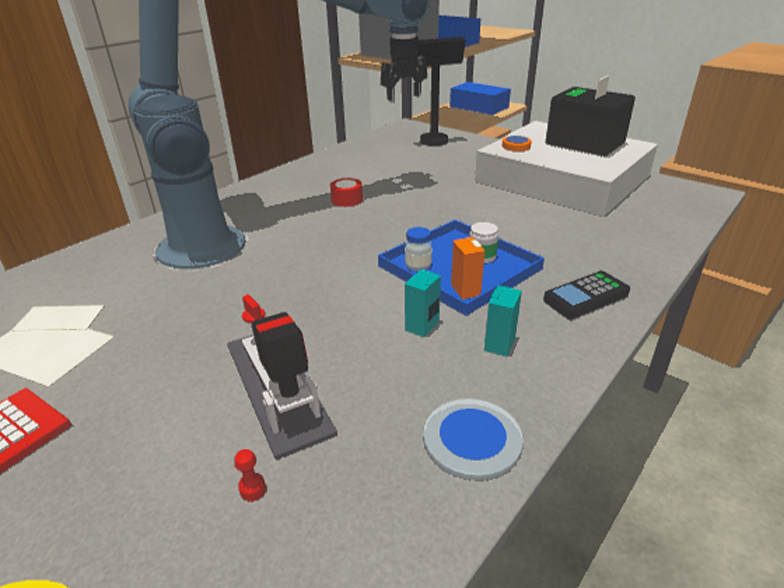

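View pics/top1.png

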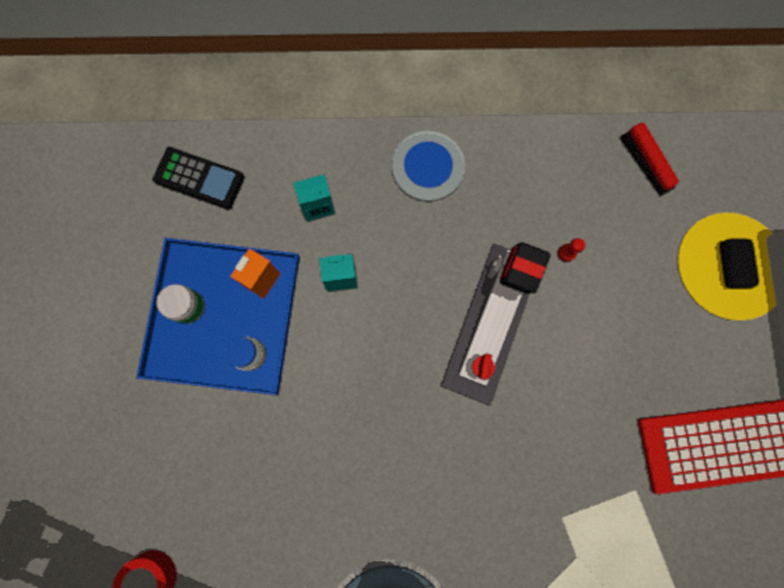

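Orange carton at scene px (334,191), top px (182,196). The two teal cartons, at top px (225,140) and (241,193), are look-alikes. The knob is the red bar at top px (345,261). The red stamp (405,181), red roll and red keypad could be taken for it, but only this one sits on the stand's low end. I'll check both in one crop.

```bash
cat >> h.py <<'E'
def go(P,Rt=None):
    "shift/turn fractions from present pose (use commanded~measured)"
    o=ctrl.get_obs(); R0=R.from_rotvec(o["tool_rot"]); d=R0.inv().apply(np.array(P)-o["tool_pos"])/0.3
    w=np.zeros(3) if Rt is None else (R0.inv()*Rt).as_rotvec()/(np.pi/2)
    return d.round(4),w.round(4)
def down(yaw):
    "tool down, tool y (closing line) along world yaw"
    y=np.array([np.cos(yaw),np.sin(yaw),0]); z=np.array([0,0,-1.]); return R.from_matrix(np.c_[np.cross(y,z),y,z])
def yawy():
    m=R.from_rotvec(ctrl.get_obs()["tool_rot"]).as_matrix(); return np.arctan2(m[1,1],m[0,1]),m.round(3)
E
python3 - <<'E'
from h import *
s=eyes.snapshot("top")
a=s["color"][150:300,310:420][:,:,::-1]; b=s["color"][120:270,150:260][:,:,::-1]
cv2.imwrite("pics/crop.png",cv2.resize(np.hstack([a,b]),None,fx=3.6,fy=3.6,interpolation=cv2.INTER_CUBIC))
print(yawy()); print(go([0.45,0.2,0.35])); print(go([0.45,-0.12,0.38]))
E
```

```text
(np.float64(1.3479910817805627), array([[-0.975,  0.221,  0.   ],
       [ 0.221,  0.975,  0.   ],
       [-0.   ,  0.   , -1.   ]]))
(array([-1.3156, -1.1851, -0.3956]), array([0., 0., 0.]))
(array([-1.5513, -2.2254, -0.4957]), array([0., 0., 0.]))
```

View pics/crop.png

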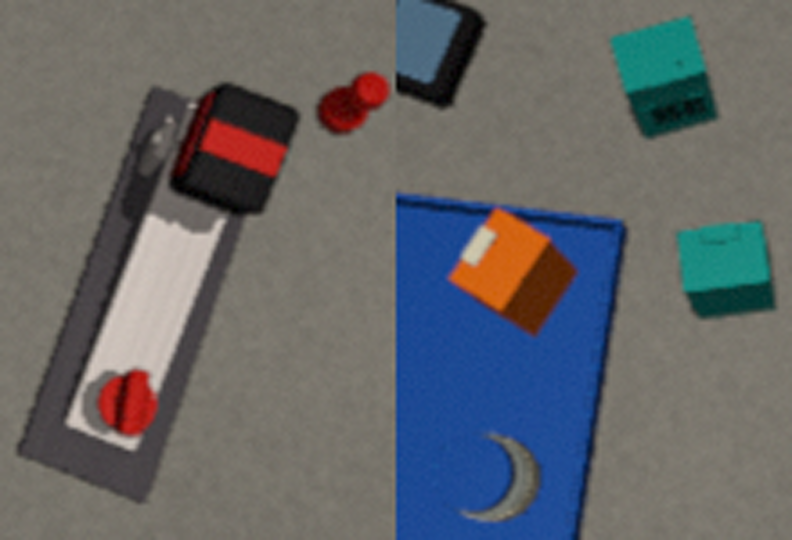

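The crop confirms both: the red bar knob on its disc at the stand's low end, and the orange carton with the white strip on its upper-left edge. The scanner window is on the head's left side. Now I'll go above the knob.

```bash
python3 -m crank '[[[-1,-0.9,-0.5],[0,0,0]],[[-1,-0.9,-0.5],[0,0,0]],[[-1,-0.9,-0.5],[0,0,0]],[[-1,-0.9,-0.5],[0,0,0]],[[-1,-0.9,-0.5],[0,0,0]],[[-1,-0.9,-0.5],[0,0,0]],[[-1,-0.9,-0.5],[0,0,0]],[[-1,-0.9,-0.5],[0,0,0]],[[-1,-0.9,-0.5],[0,0,0]],[[-1,-0.9,-0.5],[0,0,0]]]' 1
python3 -m crank '[[[-0.45,-1,0],[0,0,0]],[[-0.45,-1,0],[0,0,0]],[[-0.45,-1,0],[0,0,0]],[[-0.45,-1,0],[0,0,0]],[[-0.45,-1,0],[0,0,0]],[[-0.45,-1,0],[0,0,0]],[[-0.45,-1,0],[0,0,0]],[[-0.45,-1,0],[0,0,0]],[[-0.45,-1,0],[0,0,0]],[[-0.45,-1,0],[0,0,0]]]'
python3 -m crank '[[[0,-0.33,0],[0,0,0]],[[0,-0.33,0],[0,0,0]],[[0,-0.33,0],[0,0,0]],[[0,-0.33,0],[0,0,0]],[[0,-0.33,0],[0,0,0]],[[0,-0.33,0],[0,0,0]]]'
python3 - <<'E'
from h import *
print(yawy()[0],ctrl.get_obs()["q"].round(3))
s=eyes.snapshot("wrist"); save(s,"w1.png",k=1.4); T=np.array(s["camera_from_world"]);print(-T[:3,:3].T@T[:3,3],T[:3,:3].round(2))
for n in "window level_knob knob_grip stand platform".split():
    for d in look_for(s,n)[:2]: print(n,round(d["score"],2),np.round(d["point"],3),proj(s,d["point"]).round())
E
```

```text
time_s: 2.08
tool_pos: [0.3696, 0.3133, 0.3774]
tool_rot: [0.349, 3.121, 0.001]
force: [0.5, 0.0, 0.3]
width: 0.0854
finger_force: 0.0
time_s: 2.92
tool_pos: [0.4345, -0.009, 0.3763]
tool_rot: [-0.356, -3.121, -0.0]
force: [-0.2, -0.1, 0.2]
width: 0.0856
finger_force: 0.0
time_s: 3.42
tool_pos: [0.4128, -0.1025, 0.3766]
tool_rot: [0.346, 3.122, 0.001]
force: [-0.5, -0.6, -0.6]
width: 0.0851
finger_force: 0.0
1.3500646068336823 [-5.120e-01 -3.960e-01  1.903e+00  1.000e-03  1.634e+00 -1.862e+00]
[ 0.34114862 -0.08754906  0.51987911] [[ 0.22  0.98  0.  ]
 [ 0.93 -0.21  0.29]
 [ 0.28 -0.06 -0.96]]
window 0.86 [ 0.578 -0.219  0.066] [235. 282.]
level_knob 0.63 [ 0.448 -0.172  0.118] [238. 211.]
knob_grip 0.91 [ 0.451 -0.166  0.114] [243. 212.]
knob_grip 0.73 [ 0.546 -0.212  0.051] [235. 260.]
stand 0.84 [ 0.547 -0.208  0.047] [238. 259.]
platform 0.77 [ 0.578 -0.22   0.065] [235. 282.]
platform 0.4 [0.577 0.34  0.012] [558. 201.]
```

View pics/w1.png

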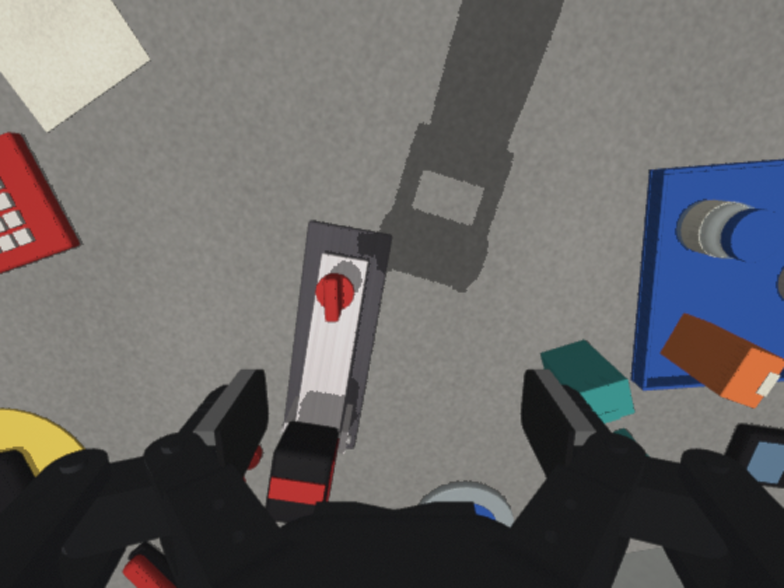

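The wrist view shows the knob at px (236,208) in the original picture, with the bar near vertical there. The stand plate's knob end has corners at about (221,158) and (279,168).

```bash
python3 - <<'E'
from h import *
s=eyes.snapshot("wrist"); t=eyes.snapshot("top")
W=lambda u,v,z: at_z(s,(u/1.4,v/1.4),z)[:2].round(4)
C=lambda u,v,z: at_z(t,(310+u/3.6,150+v/3.6),z)[:2].round(4)
print("plate w",W(310,222,.012),W(391,236,.012),W(285,425,.012))
A,B,D=C(18,455,.012),C(147,502,.012),C(150,88,.012)
print("plate t",A,B,D, np.linalg.norm(A-B),np.linalg.norm(D-A),"yaw y",np.arctan2(*(D-A)[::-1]),np.arctan2(*(A-B)[::-1])-np.pi/2)
c=A+(B-A)/2+(D-A)/2; y=(D-A)/np.linalg.norm(D-A);print("centre",c,"screw",c-.095*y,"hinge",c+.095*y)
print("bar w",W(324,277,.124),W(333,320,.124))
for n,p in (("wrist",s),("top",t)):
    h=cv2.cvtColor(p["color"],cv2.COLOR_RGB2HSV); m=((h[...,0]<6)|(h[...,0]>174))&(h[...,1]>150)&(h[...,2]>60)
    k=proj(p,[.45,-.17,.11]); v,u=np.nonzero(m); q=(abs(u-k[0])<25)&(abs(v-k[1])<25); u,v=u[q],v[q]
    P=np.array([at_z(p,(a,b),.11)[:2] for a,b in zip(u,v)]); print(n,len(u),P.mean(0),(P.min(0)+P.max(0))/2)
    i=p["color"][v.min()-2:v.max()+3,u.min()-2:u.max()+3]; cv2.imwrite(f"pics/k_{n}.png",cv2.resize(i[:,:,::-1],(380,380),interpolation=cv2.INTER_CUBIC)); print((u.min()-2,v.min()-2,u.max()+3,v.max()+3))
a=[cv2.imread(f"pics/k_{n}.png") for n in("wrist","top")]; cv2.imwrite("pics/knob.png",np.hstack(a))
E
```

```text
plate w [ 0.3825 -0.198 ] [ 0.4192 -0.1096] [ 0.6368 -0.3053]
plate t [ 0.4177 -0.1073] [ 0.3817 -0.1995] [ 0.6914 -0.2206] 0.09897898766910078 0.2962238680457738 yaw y -0.39247997577135985 -0.3722514051532877
centre [ 0.53655 -0.21005] screw [ 0.44877348 -0.17371431] hinge [ 0.62432652 -0.24638569]
bar w [ 0.4259 -0.1751] [ 0.4694 -0.178 ]
wrist 602 [ 0.44824567 -0.17260194] [ 0.45093475 -0.17144394]
(np.int64(224), np.int64(194), np.int64(255), np.int64(231))<stdin>:13: RuntimeWarning: Mean of empty slice.
  ret = ret.dtype.type(ret / rcount)
Traceback (most recent call last):
ValueError: zero-size array to reduction operation minimum which has no identity
```

```bash
python3 - <<'E'
from h import *
print(go([.4485,-.1745,.2],down(1.50)))
E
```

```text
(array([-0.1687, -0.2042,  0.5882]), array([ 0.    ,  0.    , -0.0963]))
```

```bash
python3 -m crank '[[[-0.169,-0.204,0.2],[0,0,-0.096]],[[-0.169,-0.204,0.2],[0,0,-0.096]],[[-0.169,-0.204,0.4],[0,0,-0.096]],[[-0.169,-0.204,0.588],[0,0,-0.096]],[[-0.169,-0.204,0.588],[0,0,-0.096]],[[-0.169,-0.204,0.588],[0,0,-0.096]],[[-0.169,-0.204,0.588],[0,0,-0.096]],[[-0.169,-0.204,0.588],[0,0,-0.096]]]'
python3 - <<'E'
from h import *
o=ctrl.get_obs();print(yawy()[0],o["q"].round(2))
s=eyes.snapshot("wrist"); save(s,"w2.png",k=1.4)
print([proj(s,p).round()*1.4 for p in ([.4485,-.1745,.124],[.4265,-.1735,.124],[.4705,-.1765,.124])])
print(go([.4485,-.1745,.102],down(1.50)))
E
```

```text
time_s: 4.48
tool_pos: [0.4495, -0.1754, 0.2024]
tool_rot: [0.113, 3.137, -0.003]
force: [-1.2, -0.4, 0.2]
width: 0.0853
finger_force: 0.0
1.4989728512442857 [-0.61 -0.13  2.    0.    1.26 -2.11]
[array([397.6, 303.8]), array([397.6, 263.2]), array([397.6, 341.6])]
(array([0.0073, 0.0048, 0.3382]), array([-0.0018,  0.003 , -0.0006]))
```

View pics/w2.png

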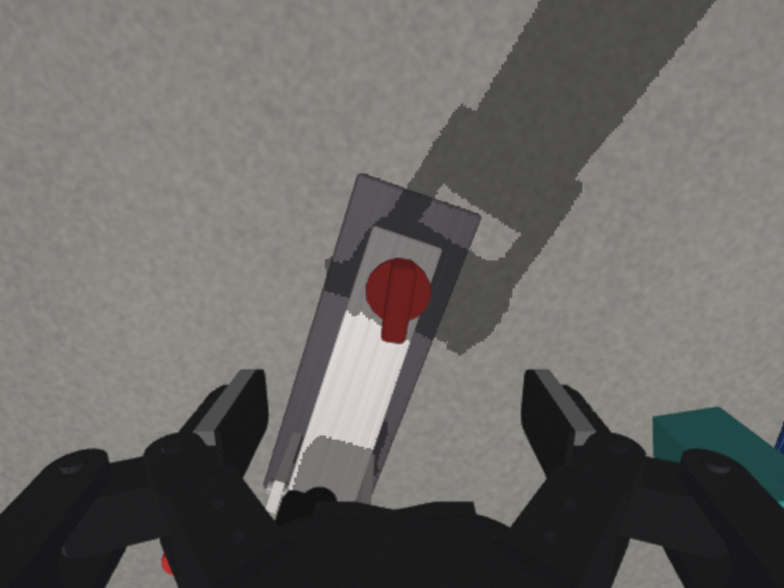

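The bar runs from (403,262) to (394,342) in the view. Its centre is as predicted, and it is turned about 0.1 rad from the tool. I'll correct that, descend and grip.

```bash
python3 -m crank '[[[0.007,0.005,0.1],[0,0,0.07]],[[0.007,0.005,0.2],[0,0,0.07]],[[0.007,0.005,0.28],[0,0,0.07]],[[0.007,0.005,0.335],[0,0,0.07]],[[0.007,0.005,0.335],[0,0,0.07]],[[0.007,0.005,0.335],[0,0,0.07]],[[0.007,0.005,0.335],[0,0,0.07]],[[0.007,0.005,0.335],[0,0,0.07]]]'
python3 -m crank '[[[0,0,0],[0,0,0]],[[0,0,0],[0,0,0]],[[0,0,0],[0,0,0]],[[0,0,0],[0,0,0]],[[0,0,0],[0,0,0]],[[0,0,0],[0,0,0]],[[0,0,0],[0,0,0]],[[0,0,0],[0,0,0]],[[0,0,0],[0,0,0]],[[0,0,0],[0,0,0]]]' -1 40
python3 - <<'E'
from h import *
print(yawy()[0],ctrl.get_obs()["q"].round(2),ctrl.get_obs()["wrist_torque"])
E
```

```text
time_s: 5.2
tool_pos: [0.4482, -0.1743, 0.1023]
tool_rot: [0.285, 3.124, -0.004]
force: [-0.0, 0.2, -0.9]
width: 0.0855
finger_force: 0.0
time_s: 6.03
tool_pos: [0.4466, -0.173, 0.0997]
tool_rot: [0.286, 3.128, 0.001]
force: [0.4, 3.7, 3.3]
width: 0.0132
finger_force: 40.1
1.3887545000274628 [-0.61  0.01  2.08  0.    1.05 -2.  ] [ 0.47431806 -0.159597   -0.02329159]
```

```bash
python3 -m crank '[[[0,0,0],[0,0,0.07]],[[0,0,0],[0,0,0.14]],[[0,0,0],[0,0,0.21]],[[0,0,0],[0,0,0.28]],[[0,0,0],[0,0,0.35]],[[0,0,0],[0,0,0.42]],[[0,0,0],[0,0,0.49]],[[0,0,0],[0,0,0.56]],[[0,0,0],[0,0,0.63]],[[0,0,0],[0,0,0.7]]]' -1 50
python3 -m crank '[[[0,0,0],[0,0,0.07]],[[0,0,0],[0,0,0.14]],[[0,0,0],[0,0,0.21]],[[0,0,0],[0,0,0.28]],[[0,0,0],[0,0,0.35]],[[0,0,0],[0,0,0.4]],[[0,0,0],[0,0,0.42]],[[0,0,0],[0,0,0.427]],[[0,0,0],[0,0,0.427]],[[0,0,0],[0,0,0.427]]]'
python3 - <<'E'
from h import *
print(yawy()[0],ctrl.get_obs()["q"].round(2),ctrl.get_obs()["wrist_torque"])
s=eyes.snapshot("scene"); save(s,"s2.png",(130,180,260,330),4)
c=np.array([.5366,-.21,0]); a=-.385; Y=np.array([np.cos(a),np.sin(a),0]);X=np.array([Y[1],-Y[0],0])
S=lambda x,y,z:proj(s,c+x*X+y*Y+[0,0,z])
print("plate corners crop px",[((S(x,y,.012)-[130,180])*4).round() for x,y in((-.05,.15),(.05,.15),(-.05,-.15),(.05,-.15))])
E
```

```text
time_s: 6.87
tool_pos: [0.4489, -0.1705, 0.0998]
tool_rot: [1.885, 2.511, 0.014]
force: [14.0, 15.7, -0.6]
width: 0.0131
finger_force: 50.4
time_s: 7.7
tool_pos: [0.451, -0.1706, 0.0998]
tool_rot: [2.602, 1.755, 0.021]
force: [24.2, 15.0, -8.8]
width: 0.0131
finger_force: 49.5
-0.3838629220805485 [-0.6   0.01  2.08  0.01  1.04 -0.23] [ 2.47686817 -3.77110567  0.07384867]
plate corners crop px [array([447., 505.]), array([268., 578.]), array([270., 210.]), array([124., 256.])]
```

View pics/s2.png

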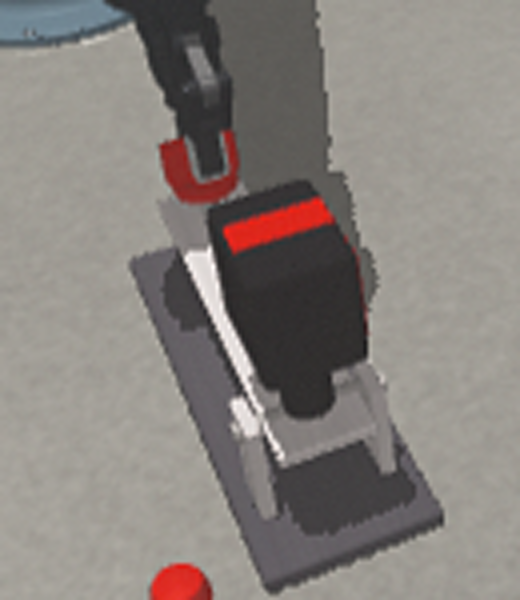

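The view shows the head nearly upright and the knob gripped at crop (200,170). To find level exactly I'll turn on to the knob's stop (0.8 rad past level), reading the wrist, and then come back 0.8 rad. First I'll relieve the side force.

```bash
python3 -m crank '[[[0.014,0.009,0],[0,0,0]],[[0.014,0.009,0],[0,0,0]],[[0.014,0.009,0],[0,0,0.05]],[[0.014,0.009,0],[0,0,0.1]],[[0.014,0.009,0],[0,0,0.15]],[[0.014,0.009,0],[0,0,0.2]],[[0.014,0.009,0],[0,0,0.25]],[[0.014,0.009,0],[0,0,0.3]],[[0.014,0.009,0],[0,0,0.3]],[[0.014,0.009,0],[0,0,0.3]]]'
python3 - <<'E'
from h import *
print(yawy()[0],ctrl.get_obs()["q"].round(3),ctrl.get_obs()["wrist_torque"])
E
```

```text
time_s: 8.58
tool_pos: [0.4526, -0.1713, 0.0998]
tool_rot: [2.938, 1.1, 0.009]
force: [11.5, -1.2, -6.0]
width: 0.0132
finger_force: 49.8
-0.8542194903621 [-5.980e-01  1.800e-02  2.071e+00  2.000e-03  1.046e+00  2.550e-01] [-0.07175744 -1.76722019 -0.04253671]
```

```bash
cat > y.py <<'E'
from h import *
print(yawy()[0],ctrl.get_obs()["q"][5].round(4),ctrl.get_obs()["wrist_torque"][2])
E
python3 -m crank '[[[0,0,0],[0,0,0.03]],[[0,0,0],[0,0,0.06]],[[0,0,0],[0,0,0.09]],[[0,0,0],[0,0,0.12]],[[0,0,0],[0,0,0.15]],[[0,0,0],[0,0,0.15]],[[0,0,0],[0,0,0.15]]]'|tail -3; python3 y.py
python3 -m crank '[[[0,0,0],[0,0,0.02]],[[0,0,0],[0,0,0.04]],[[0,0,0],[0,0,0.04]],[[0,0,0],[0,0,0.04]]]'|tail -4; python3 y.py
python3 -m crank '[[[0,0,0],[0,0,0.02]],[[0,0,0],[0,0,0.04]],[[0,0,0],[0,0,0.04]],[[0,0,0],[0,0,0.04]]]'|tail -4; python3 y.py
```

```text
force: [12.3, -3.6, -9.9]
width: 0.0129
finger_force: 49.4
-1.089810452635005 0.4908 -0.07006424074156539
tool_rot: [3.068, 0.651, 0.012]
force: [14.1, -4.2, -9.9]
width: 0.0132
finger_force: 49.3
-1.1526594934549976 0.5536 -0.11442199677821743
tool_rot: [3.085, 0.558, 0.011]
force: [12.5, -5.7, -9.6]
width: 0.0127
finger_force: 49.8
-1.2131864285353302 0.6149 0.5118540954186239
```

```bash
python3 -m crank '[[[0,0,0],[0,0,0.01]],[[0,0,0],[0,0,0.02]],[[0,0,0],[0,0,0.02]],[[0,0,0],[0,0,0.02]]]'|tail -4; python3 y.py
python3 -m crank '[[[0,0,0],[0,0,0.01]],[[0,0,0],[0,0,0.02]],[[0,0,0],[0,0,0.02]],[[0,0,0],[0,0,0.02]]]'|tail -4; python3 y.py
```

```text
tool_rot: [3.092, 0.514, 0.01]
force: [13.1, -4.6, -9.8]
width: 0.0128
finger_force: 60.3
-1.2417142619238954 0.6442 1.3143228821431467
tool_rot: [3.099, 0.468, 0.01]
force: [13.8, -4.9, -10.2]
width: 0.0131
finger_force: 75.8
-1.2707724861183107 0.6739 1.9927847310625568
```

Torque rises from yaw about -1.19. So level is at yaw about -0.39, which also agrees with the bar square to the stand (-0.385). Turning back.

```bash
python3 -m crank '[[[0,0,0],[0,0,-0.06]],[[0,0,0],[0,0,-0.12]],[[0,0,0],[0,0,-0.18]],[[0,0,0],[0,0,-0.24]],[[0,0,0],[0,0,-0.3]],[[0,0,0],[0,0,-0.36]],[[0,0,0],[0,0,-0.42]],[[0,0,0],[0,0,-0.48]],[[0,0,0],[0,0,-0.54]],[[0,0,0],[0,0,-0.563]]]'
python3 -m crank '[[[0,0,0],[0,0,0]],[[0,0,0],[0,0,0]]]' - 50; python3 y.py
```

```text
time_s: 11.33
tool_pos: [0.4513, -0.1706, 0.0998]
tool_rot: [2.608, 1.748, 0.003]
force: [4.2, 2.3, 0.4]
width: 0.0131
finger_force: 50.7
time_s: 11.5
tool_pos: [0.4513, -0.1705, 0.0998]
tool_rot: [2.611, 1.745, 0.003]
force: [5.1, 2.2, -1.9]
width: 0.0133
finger_force: 50.7
-0.3926323616155034 -0.2057 0.16625359608373963
```

```bash
python3 -m crank '[[[0,0,0],[0,0,0]],[[0,0,0],[0,0,0]],[[0,0,0],[0,0,0]],[[0,0,0],[0,0,0]],[[0,0,0],[0,0,0]],[[0,0,0],[0,0,0]]]' 1|tail -2
python3 -m crank '[[[0,0,-0.1],[0,0,0]],[[0,0,-0.2],[0,0,0]],[[0,0,-0.3],[0,0,0]],[[0,0,-0.4],[0,0,0]],[[0,0,-0.5],[0,0,0]],[[0,0,-0.6],[0,0,0]],[[0,0,-0.7],[0,0,0]],[[0,0,-0.8],[0,0,0]],[[0,0,-0.8],[0,0,0]],[[0,0,-0.8],[0,0,0]]]'
python3 - <<'E'
from h import *
t=eyes.snapshot("top"); s=eyes.snapshot("scene"); w=eyes.snapshot("wrist"); save(t,"t3.png"); save(s,"s3.png"); save(w,"w3.png")
for n,p in (("t",t),("s",s),("w",w)):
  for k in "window knob_grip platform stand".split():
    for d in look_for(p,k)[:1]: print(n,k,round(d["score"],2),np.round(d["point"],3))
def crop(p,b):
  return cv2.resize(p["color"][b[1]:b[3],b[0]:b[2],::-1],(400,400),interpolation=cv2.INTER_CUBIC)
for p,b in ((t,(310,155,430,275)),(s,(130,190,270,330))):
  c=np.array([.541,-.207,0]); a=-.385; Y=np.array([np.cos(a),np.sin(a),0]);X=np.array([Y[1],-Y[0],0])
  q=lambda x,y,z:proj(p,c+x*X+y*Y+[0,0,z])
  im=crop(p,b); k=400/(b[2]-b[0])
  for pts,col in (([(-.028,.058,.188),(.028,.058,.188),(.028,.132,.188),(-.028,.132,.188)],(0,255,0)),([(-.05,-.15,.012),(.05,-.15,.012),(.05,.15,.012),(-.05,.15,.012)],(255,255,0)),([(-.028,.058,.116),(.028,.058,.116),(.028,.132,.116),(-.028,.132,.116)],(0,255,255))):
    cv2.polylines(im,[np.array([(q(*x)-b[:2]+.5)*k for x in pts]).round().astype(np.int32)],True,col,1)
  p["im"]=im
cv2.imwrite("pics/chk.png",np.hstack([t["im"],s["im"]]))
E
```

```text
width: 0.0836
finger_force: 0.0
time_s: 12.83
tool_pos: [0.4512, -0.1708, 0.3417]
tool_rot: [2.608, 1.743, 0.002]
force: [-0.1, 1.2, -0.9]
width: 0.0853
finger_force: 0.0
t window 0.65 [ 0.584 -0.223  0.068]
t knob_grip 0.63 [ 0.452 -0.167  0.099]
t platform 0.95 [ 0.587 -0.22   0.07 ]
t stand 0.74 [ 0.562 -0.208  0.068]
s window 0.68 [ 0.639 -0.257  0.143]
s knob_grip 0.54 [ 0.455 -0.177  0.109]
s platform 0.75 [ 0.643 -0.251  0.143]
s stand 0.96 [ 0.631 -0.252  0.069]
w window 0.8 [ 0.596 -0.227  0.133]
w knob_grip 0.7 [ 0.455 -0.169  0.105]
w platform 0.85 [ 0.594 -0.228  0.134]
w stand 0.72 [ 0.582 -0.213  0.066]
```

View pics/chk.png

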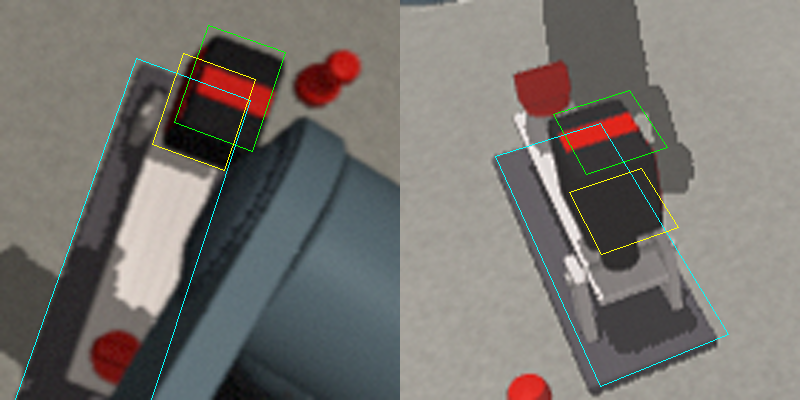

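The overlay shows that the model fits the plate and head to within a few mm, and the knob bar stands square to the platform. I need a tighter window pose, so I'll take a tilted wrist view of the window on the way to the carton.

```bash
python3 - <<'E'
from h import *
print(go([.67,-.04,.31],down(-.39)*R.from_rotvec([0,-.5,0])))
E
```

```text
(array([0.6812, 0.5098, 0.0986]), array([-0.0004, -0.3183, -0.0015]))
```

```bash
python3 -m crank '[[[0.68,0.51,0.1],[0,-0.06,0]],[[0.68,0.51,0.1],[0,-0.12,0]],[[0.68,0.51,0.1],[0,-0.18,0]],[[0.68,0.51,0.1],[0,-0.24,0]],[[0.68,0.51,0.1],[0,-0.318,0]],[[0.68,0.51,0.1],[0,-0.318,0]],[[0.68,0.51,0.1],[0,-0.318,0]],[[0.68,0.51,0.1],[0,-0.318,0]],[[0.68,0.51,0.1],[0,-0.318,0]],[[0.68,0.51,0.1],[0,-0.318,0]]]'
python3 - <<'E'
from h import *
s=eyes.snapshot("wrist"); c=proj(s,[.62,-.215,.15]); print(c,ctrl.get_obs()["q"].round(2))
cv2.imwrite("pics/w4f.png",s["color"][:,:,::-1]); import pickle; pickle.dump(s,open("w4.pkl","wb")); save(s,"w4.png",k=1.4)
E
```

```text
time_s: 14.42
tool_pos: [0.6693, -0.0414, 0.3109]
tool_rot: [2.332, 1.556, -0.593]
force: [-0.4, 0.1, 0.2]
width: 0.0851
finger_force: 0.0
[297.32698698 240.91468859] [-0.06  0.37  1.31 -0.47  1.63  0.35]
```

View pics/w4.png

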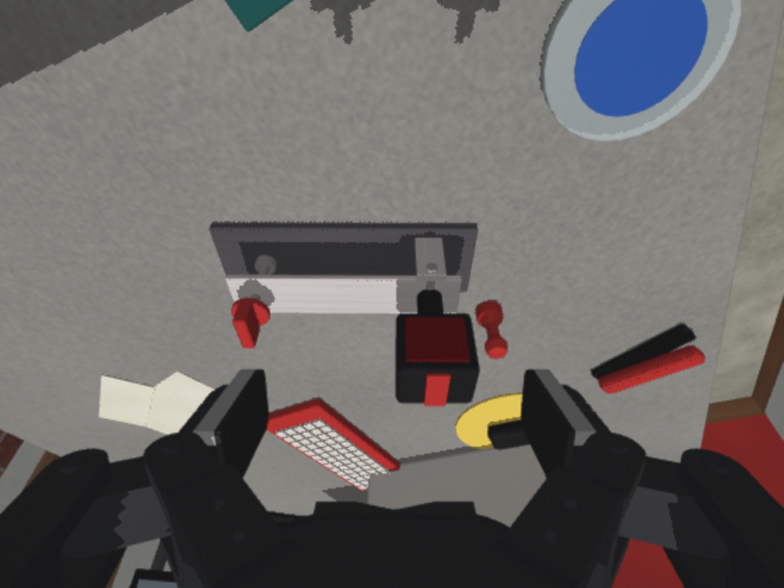

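The view shows the window at px (405–475, 316–362) in the 1.4× picture. The platform edges, at rows 277 and 313, run parallel to the base plate, so it sits level. Next I'll fit the stand pose and tilt from the corners.

```bash
python3 - <<'E'
from h import *
import pickle
from scipy.optimize import least_squares
s=pickle.load(open("w4.pkl","rb"))
im=s["color"]; h=cv2.cvtColor(im,cv2.COLOR_RGB2HSV)
m=(((h[...,0]<8)|(h[...,0]>172))&(h[...,1]>140)).astype(np.uint8); m[:222]=0;m[265:]=0;m[:,:280]=0;m[:,345:]=0
n,l,st,ce=cv2.connectedComponentsWithStats(m); i=1+np.argmax(st[1:,4]); print(st[1:],ce[1:])
c=cv2.convexHull(max(cv2.findContours((l==i).astype(np.uint8),cv2.RETR_EXTERNAL,cv2.CHAIN_APPROX_NONE)[0],key=cv2.contourArea))
for e in range(1,30):
    q=cv2.approxPolyDP(c,e*.5,True)
    if len(q)<=4: break
q=q[:,0].astype(float); print(q)
o=q[np.argsort(q[:,1])]; top=o[:2][np.argsort(o[:2,0])]; bot=o[2:][np.argsort(o[2:,0])]
obs=np.r_[top,bot,np.array([[212,229],[476,228]])/1.4]
def model(p):
    c=np.array([p[0],p[1],0]);Y=np.array([np.cos(p[2]),np.sin(p[2]),0]);X=np.array([Y[1],-Y[0],0]);t=p[3]
    P=[]
    for y,z in((-.028,.125),(.028,.125),(-.028,.175),(.028,.175)):
        dz=z-.065; P.append(c-.028*X+(.095+y*np.cos(t)-dz*np.sin(t))*Y+np.array([0,0,.065+dz*np.cos(t)+y*np.sin(t)]))
    P+= [c-.05*X+y*Y+np.array([0,0,.012]) for y in(-.15,.15)]
    return np.array(P)
f=lambda p:np.r_[(np.array([proj(s,x) for x in model(p)])-obs).ravel()]
r=least_squares(f,[.54,-.208,-.385,0]); print(r.x,r.fun.round(1))
r2=least_squares(lambda p:f(np.r_[p,0]),r.x[:3]); print(r2.x,r2.fun.round(1)); P=model(np.r_[r2.x,0]); print("window",P[:4].mean(0))
u=ce[i]
X=np.array([np.sin(r2.x[2]),-np.cos(r2.x[2])]); print("X",X,"window from centroid at z.15",at_z(s,u,.15), "screw",r2.x[:2]-.095*np.array([np.cos(r2.x[2]),np.sin(r2.x[2])]))
E
```

```text
[[ 340  222    5   10   38]
 [ 289  227   47   32 1407]] [[342.52631579 226.07894737]
 [311.40724947 242.69509595]]
[[331. 227.]
 [335. 258.]
 [290. 257.]
 [289. 227.]]
[ 0.53847782 -0.21397533 -0.3862561   0.01354583] [ 0.4  0.1  0.   0.2 -0.4  0.4  0.1 -0.3 -2.2  0.7  2.1  0.1]
[ 0.53765336 -0.21369779 -0.38642543] [ 0.3  0.3 -0.1  0.1  0.1  0.7  0.5 -0.5 -2.7  0.7  1.6  0.1]
window [ 0.6362009  -0.22356604  0.15      ]
X [-0.37687984 -0.92626216] window from centroid at z.15 [ 0.6355513 -0.225446   0.15     ] screw [ 0.44965846 -0.17789421]
```

```bash
python3 - <<'E'
from h import *
s=eyes.snapshot("top")
P=np.array([at_z(s,(150+(u-396)/3.6,120+v/3.6),.115)[:2] for u,v in((497,207),(549,240),(503,306),(449,278))])
print(P,P.mean(0),[np.linalg.norm(P[i]-P[i-1]) for i in range(4)])
d=(P[0]+P[3]-P[1]-P[2]);y=np.arctan2(d[1],d[0]);e=P[0]-P[3];print("label dir yaw",y,np.arctan2(e[1],e[0])+np.pi/2)
print(go([*(P.mean(0)-.05*np.array([np.sin(y),-np.cos(y)])),.3],down(y)),yawy()[0],"to", y)
E
```

```text
[[0.66605499 0.23131211]
 [0.64205083 0.19547917]
 [0.59696985 0.22578625]
 [0.61713884 0.2626587 ]] [0.63055363 0.22880906] [np.float64(0.05809817615281184), np.float64(0.043130031858269455), np.float64(0.05432140144172776), np.float64(0.04202815133336581)]
label dir yaw 1.0248339059525757 1.0008995833044179
(array([ 0.7272, -0.63  , -0.3545]), array([-0.2239,  0.263 , -0.8837])) -0.39433842464244706 to 1.0248339059525757
```

```bash
python3 - <<'E'
from h import *
print(go([.6305,.229,.26],down(1.01)))
E
```

```text
(array([ 0.7695, -0.4659, -0.2253]), array([-0.2216,  0.2642, -0.8745]))
```

```bash
python3 -m crank '[[[0.1,-0.05,-0.03],[-0.0183,0.0218,-0.0723]],[[0.2,-0.1,-0.06],[-0.0367,0.0437,-0.1447]],[[0.28,-0.15,-0.08],[-0.055,0.0656,-0.217]],[[0.36,-0.2,-0.1],[-0.0733,0.0874,-0.2893]],[[0.42,-0.25,-0.12],[-0.0916,0.1093,-0.3617]],[[0.48,-0.3,-0.14],[-0.11,0.1311,-0.434]],[[0.54,-0.35,-0.16],[-0.1283,0.153,-0.5063]],[[0.6,-0.4,-0.18],[-0.1466,0.1748,-0.5786]],[[0.68,-0.43,-0.2],[-0.165,0.1967,-0.651]],[[0.75,-0.45,-0.22],[-0.1833,0.2185,-0.7233]]]'
python3 - <<'E'
from h import *
print(go([.6305,.229,.26],down(1.01)),ctrl.get_obs()["q"].round(2))
E
```

```text
time_s: 15.35
tool_pos: [0.6319, 0.2234, 0.2614]
tool_rot: [1.191, 2.85, -0.116]
force: [-0.4, -0.4, 0.5]
width: 0.0861
finger_force: 0.0
(array([0.0169, 0.0099, 0.003 ]), array([-0.0369,  0.0444, -0.1469])) [ 0.21  0.28  1.46 -0.09  1.4  -0.56]
```

```bash
python3 -m crank '[[[0.017,0.01,0],[-0.018,0.022,-0.073]],[[0.017,0.01,0],[-0.037,0.044,-0.147]],[[0.017,0.01,0],[-0.037,0.044,-0.147]],[[0.017,0.01,0],[-0.037,0.044,-0.147]],[[0.017,0.01,0],[-0.037,0.044,-0.147]]]'
python3 - <<'E'
from h import *
import pickle
s=eyes.snapshot("wrist"); pickle.dump(s,open("w5.pkl","wb")); save(s,"w5.png",k=1.4)
a=1.01;L=np.array([np.cos(a),np.sin(a),0]);W=np.array([-L[1],L[0],0])
print([(proj(s,np.array([.6305,.229,.115])+i*.022*L+j*.03*W)*1.4).round() for i,j in((1,1),(1,-1),(-1,-1),(-1,1))])
for d in look_for(s,"carton_center")[:2]: print(d)
print(go([.6305,.229,.075],down(1.01)),ctrl.get_obs()["q"].round(2))
E
```

```text
time_s: 15.77
tool_pos: [0.6314, 0.2279, 0.26]
tool_rot: [0.881, 3.014, -0.005]
force: [-0.1, 0.7, -0.3]
width: 0.0854
finger_force: 0.0
[array([430., 229.]), array([428., 314.]), array([366., 314.]), array([363., 229.])]
{'point': [0.6215, 0.1077, 0.1003], 'score': 0.95}
{'point': [0.7614, 0.1345, 0.0931], 'score': 0.69}
(array([0.0043, 0.002 , 0.6154]), array([-0.002 ,  0.0009, -0.0042])) [ 0.18  0.27  1.47 -0.    1.4  -0.82]
```

View pics/w5.png

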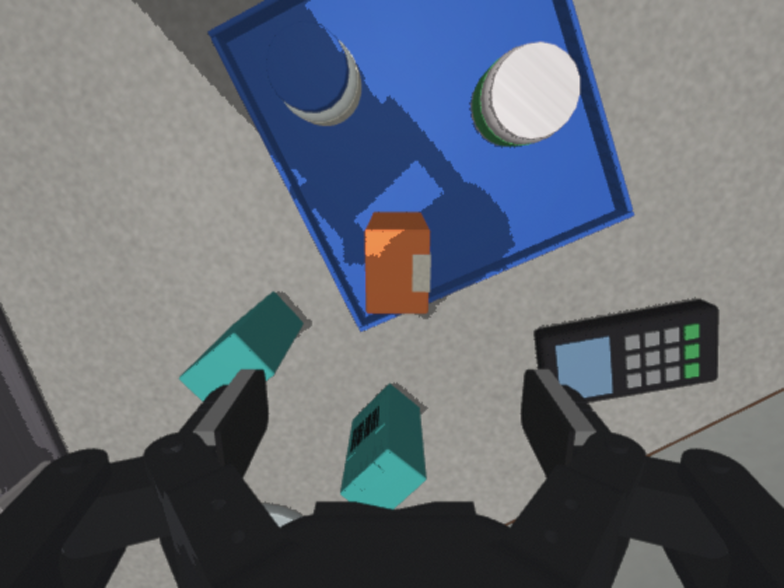

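The orange carton's top face sits at (366–430, 229–314), exactly where predicted, with the white strip on the label side (right). Both fingers have clear space, so I'll descend and grip.

```bash
python3 -m crank '[[[0.003,0.002,0.1],[0,0,0]],[[0.003,0.002,0.2],[0,0,0]],[[0.003,0.002,0.3],[0,0,0]],[[0.003,0.002,0.4],[0,0,0]],[[0.003,0.002,0.5],[0,0,0]],[[0.003,0.002,0.57],[0,0,0]],[[0.003,0.002,0.61],[0,0,0]],[[0.003,0.002,0.615],[0,0,0]],[[0.003,0.002,0.615],[0,0,0]]]'
python3 -m crank '[[[0,0,0],[0,0,0]],[[0,0,0],[0,0,0]],[[0,0,0],[0,0,0]],[[0,0,0],[0,0,0]],[[0,0,0],[0,0,0]],[[0,0,0],[0,0,0]],[[0,0,0],[0,0,0]],[[0,0,0],[0,0,0]]]' -1 60
python3 -m crank '[[[0,0,-0.05],[0,0,0]],[[0,0,-0.1],[0,0,0]],[[0,0,-0.15],[0,0,0]],[[0,0,-0.2],[0,0,0]],[[0,0,-0.28],[0,0,0]],[[0,0,-0.36],[0,0,0]],[[0,0,-0.44],[0,0,0]],[[0,0,-0.52],[0,0,0]],[[0,0,-0.6],[0,0,0]],[[0,0,-0.6],[0,0,0]]]'
python3 - <<'E'
from h import *
print(yawy()[0],ctrl.get_obs()["q"].round(2))
E
```

```text
time_s: 16.62
tool_pos: [0.6308, 0.2292, 0.0747]
tool_rot: [-0.877, -3.016, 0.005]
force: [0.6, 0.8, 0.2]
width: 0.0853
finger_force: 0.0
time_s: 17.28
tool_pos: [0.632, 0.2293, 0.0766]
tool_rot: [0.876, 3.014, -0.003]
force: [-0.2, -0.3, 6.3]
width: 0.0438
finger_force: 62.5
time_s: 18.12
tool_pos: [0.6337, 0.2303, 0.263]
tool_rot: [0.873, 3.007, 0.004]
force: [1.0, 1.0, -1.5]
width: 0.0432
finger_force: 62.2
1.0055731197258122 [ 0.18  0.27  1.47 -0.    1.39 -0.82]
```

```bash
python3 -m crank '[[[0,0,0],[0,0,0.04]],[[0,0,0],[0,0,0.1]],[[0,0,0],[0,0,0.17]],[[0,0,0],[0,0,0.24]],[[0,0,0],[0,0,0.31]],[[0,0,0],[0,0,0.38]],[[0,0,0],[0,0,0.45]],[[0,0,0],[0,0,0.52]],[[0,0,0],[0,0,0.59]],[[0,0,0],[0,0,0.66]]]'|tail -3
python3 -m crank '[[[0,0,0],[0,0,0.07]],[[0,0,0],[0,0,0.14]],[[0,0,0],[0,0,0.21]],[[0,0,0],[0,0,0.28]],[[0,0,0],[0,0,0.35]],[[0,0,0],[0,0,0.42]],[[0,0,0],[0,0,0.49]],[[0,0,0],[0,0,0.56]],[[0,0,0],[0,0,0.63]],[[0,0,0],[0,0,0.7]]]'|tail -3
python3 -m crank '[[[0,0,0],[0,0,0.07]],[[0,0,0],[0,0,0.14]],[[0,0,0],[0,0,0.21]],[[0,0,0],[0,0,0.28]],[[0,0,0],[0,0,0.35]],[[0,0,0],[0,0,0.42]],[[0,0,0],[0,0,0.48]],[[0,0,0],[0,0,0.52]],[[0,0,0],[0,0,0.526]],[[0,0,0],[0,0,0.526]]]'
python3 - <<'E'
from h import *
print(yawy()[0],ctrl.get_obs()["q"].round(2)); print(go([.682,-.109,.263],down(-1.957)))
E
```

```text
force: [0.0, 0.7, -3.8]
width: 0.0433
finger_force: 61.8
force: [-0.6, 0.3, -3.4]
width: 0.0432
finger_force: 61.8
time_s: 20.62
tool_pos: [0.6305, 0.2296, 0.2538]
tool_rot: [3.08, -0.601, -0.003]
force: [-0.1, -0.0, -3.7]
width: 0.0436
finger_force: 61.8
-1.9560038701460634 [ 0.18  0.28  1.48 -0.    1.39  2.14]
(array([ 0.5833,  0.9815, -0.0276]), array([0.0024, 0.0007, 0.0006]))
```

```bash
python3 -m crank '[[[0.04,0.06,0],[0,0,0]],[[0.1,0.16,0],[0,0,0]],[[0.17,0.28,0],[0,0,0]],[[0.23,0.39,0],[0,0,0]],[[0.3,0.5,0],[0,0,0]],[[0.36,0.61,0],[0,0,0]],[[0.42,0.72,0],[0,0,0]],[[0.48,0.82,0],[0,0,0]],[[0.53,0.9,0],[0,0,0]],[[0.56,0.95,0],[0,0,0]]]'
python3 - <<'E'
from h import *
print(go([.682,-.109,.176],down(-1.957)))
E
```

```text
time_s: 21.45
tool_pos: [0.6791, -0.1009, 0.2552]
tool_rot: [3.079, -0.604, -0.001]
force: [0.3, -0.4, -3.2]
width: 0.0436
finger_force: 62.2
(array([0.0191, 0.0204, 0.264 ]), array([ 0.0025,  0.    , -0.0009]))
```

```bash
python3 -m crank '[[[0.01,0.015,0.05],[0,0,0]],[[0.02,0.025,0.11],[0,0,0]],[[0.02,0.025,0.17],[0,0,0]],[[0.02,0.025,0.22],[0,0,0]],[[0.02,0.025,0.25],[0,0,0]],[[0.02,0.025,0.262],[0,0,0]],[[0.02,0.025,0.262],[0,0,0]],[[0.02,0.025,0.262],[0,0,0]],[[0.02,0.025,0.262],[0,0,0]]]'
python3 - <<'E'
from h import *
print(go([.682,-.109,.176],down(-1.957)))
s=eyes.snapshot("scene"); w=eyes.snapshot("top"); import pickle; pickle.dump((s,w),open("f.pkl","wb"))
a=s["color"][160:320,130:330,::-1]; b=w["color"][130:290,230:430,::-1]
cv2.imwrite("pics/fin.png",cv2.resize(np.hstack([a,b]),(800,320),interpolation=cv2.INTER_CUBIC))
m=R.from_rotvec(ctrl.get_obs()["tool_rot"]).as_matrix(); print(m[:,2])
C=np.array([.682,-.109,.16]);L=np.array([-.377,-.926,0]);W=np.array([-L[1],L[0],0])
P=[C+i*.022*L+j*.03*W+[0,0,.055] for i,j in((1,1),(1,-1),(-1,-1),(-1,1))]+[C+i*.022*L+j*.03*W-[0,0,.055] for i,j in((1,1),(1,-1),(-1,-1),(-1,1))]
print("scene",[((proj(s,p)-[130,160])*2).round() for p in P]);print("top",[((proj(w,p)-[230,130])*2+[400,0]).round() for p in P])
E
```

```text
time_s: 22.2
tool_pos: [0.6827, -0.107, 0.1786]
tool_rot: [3.08, -0.602, 0.003]
force: [-0.3, -0.9, -3.1]
width: 0.0431
finger_force: 62.4
(array([0.0004, 0.007 , 0.0087]), array([ 0.0018, -0.0017,  0.0002]))
[ 0.00110304 -0.00367323 -0.99999265]
scene [array([269., 106.]), array([244.,  78.]), array([281.,  67.]), array([308.,  94.]), array([274., 191.]), array([250., 161.]), array([285., 149.]), array([310., 178.])]
top [array([608.,  35.]), array([590.,  83.]), array([553.,  69.]), array([571.,  21.]), array([595.,  63.]), array([579., 107.]), array([546.,  94.]), array([562.,  51.])]
```

View pics/fin.png

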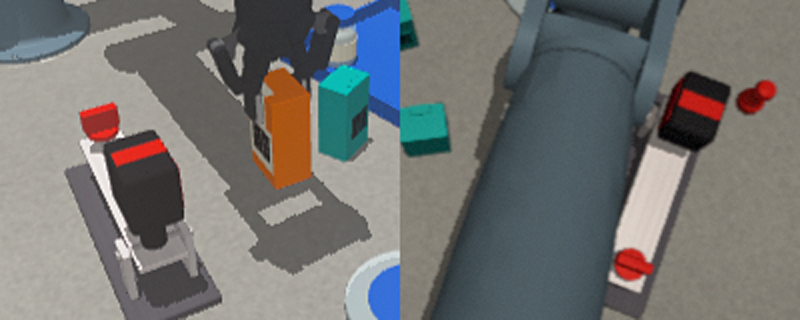

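The view shows the carton upright in the air, its label facing the scanner, with the edges within 2–3 mm of the prediction. The platform still sits level and the bystanders are untouched. I'll make a small trim, let it settle and hand in.

```bash
python3 -m crank '[[[0,0.006,0.009],[0,0,0]],[[0,0.006,0.009],[0,0,0]],[[0,0.006,0.009],[0,0,0]],[[0,0.006,0.009],[0,0,0]],[[0,0.006,0.009],[0,0,0]],[[0,0.006,0.009],[0,0,0]],[[0,0.006,0.009],[0,0,0]],[[0,0.006,0.009],[0,0,0]]]'
python3 - <<'E'
from h import *
print(go([.682,-.109,.176],down(-1.957)),abs(ctrl.get_obs()["joint_vel"]).max()); print(ctrl.sign_off())
E
```

```text
time_s: 22.97
tool_pos: [0.6812, -0.1087, 0.1743]
tool_rot: [3.08, -0.603, -0.001]
force: [-0.6, 0.2, -2.6]
width: 0.0432
finger_force: 62.4
(array([ 0.0029, -0.0002, -0.0057]), array([ 0.002 , -0.    , -0.0001])) 0.002820987473336281
the job is handed in; nothing more can be done
None
```

I levelled the platform, and the arm is holding the orange carton upright and still, label facing the window about 10 cm away; the job was handed in at 23 s, and no verdict came back.

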